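# Pack the sample-bottle carrier

### The arm

A 6-joint arm with a two-finger parallel gripper is mounted at the origin on the work surface. World frame = base frame: x ahead of the robot, y to its left, z up, the work surface at z = 0. Lengths are in m, angles in degrees, forces in N, time in s.
With the tool pointing down it reaches from about 0.3 to 0.75 m from the base axis. Payload 8.5 kg.
Tool frame: the origin (TCP) lies on the centre line of the jaws, within the pads' length; the fingertips stand 19 mm ahead of it and the grasp point (between the pads) is the TCP (env.tcp_to_tips is the z of the fingertips in the tool frame, in m); z points along the fingers, y is the line along which they close (so a half turn about z gives the same grasp; the last joint's range is limited). The gripper opens to 85 mm and grips with 20 to 120 N. Pads are 22 mm wide; open, the fingers measure 114 mm over their backs; the gripper's body (76 mm by 85 mm) begins 54 mm behind the grasp point. The pads swing forward as they close: fully open they stand 13 mm farther back than shut.
Start: joints at [65.014, 21.807, 74.336, -0, 83.858, -12.336], TCP at [0.12, 0.537, 0.25] pointing down, gripper open.
Joint ranges: [-178.18, 178.18], [-50.72, 133.34], [12.68, 142.11], [-81.47, 261.47], [9.98, 163.14], [-165.26, 165.26]. Speed limits (degrees/s): [136.94, 136.94, 180, 180, 180, 180].

### API

Orientations are given as a 3x3 rotation matrix whose columns are the frame's x, y, z axes.
In Python, from rig import env gives the robot as it stands.
- The arm moves only by the tool servo_tool, never from a script. Its argument "steps" is a list of rows, each an object of numbers: "tx", "ty", "tz": the shift along the world's x, y, z in cm; "yaw": the turn about the world's z in degrees; "claw": the finger opening in cm, from 0 to 8.54. In form: [{"tx": .., "ty": .., "tz": .., "yaw": .., "claw": ..}, ...]. A call has 1 to 20 rows; each row shifts and turns the commanded pose from where the row before left it; what a row does not reach is not made up. A row lasts 1/10 s, in which the tool goes at most 50 mm and 8.59 degrees, less where a joint would pass 70% of its speed; a pose out of reach is approached as far as the arm can. A call with a gripper value outside its range is refused whole. The fingers move at their own pace and stop on an object; "newtons" is the grip in N (left out, the last holds). Time passes only in rows, so rows that do not move let the fingers close. It gives the time, the measured TCP pose, the force, the opening and the grip force at its end, in the units of the state.
- env.observe(): the state, without advancing time (a new reading comes with each control period).
- env.get_image(name): name is "side" or "top" or "wrist"; returns (picture, depth): 384x512x3 uint8, red, green, blue; 384x512 float32, m along the optical axis (not along the pixel's ray), 0 where there is no reading.
- env.camera_model(name): a dict with "fovy" (degrees; the focal length in pixels is half the picture's height over the tangent of half this angle, whatever the lens; pixels are square), "cx", "cy" (the principal point, pixels), "T" (4x4, takes a point from camera to world coordinates). Camera axes: x right, y down, z forward; pixel columns grow to the right and rows downward; lengths in m; the calibration is good to about 2 mm. The wrist camera is an equidistant fisheye: a pixel r from the principal point sees the ray r / f radians off the axis. A picture is of the moment at which its call begins: read the wrist's pose just before it. camera_model takes no time and is no camera call; for the wrist camera it gives the pose at the moment of the call.
- env.close_job(): hands the job in; it is judged then, once.
The state is a dict: "time_s": time; "q": joint angles; "qvel": joint speeds; "joint_efforts": joint torques, N m; "position": TCP position; "tool_rot": TCP orientation; "ft_force": force on the tool from outside, world axes, zero at the start; "wrist_torque": the same for the moment, N m; "grip_width": finger opening in m; "gripper_force": force on a finger pad.
Only numpy, scipy, OpenCV 4.12 (cv2) and the standard library are available. Lean on these libraries where they do the work, as an engineer would, in place of code of your own. Each camera call takes 0.05 s, during which the arm holds its last target. There are 200 camera calls.

### The job

Pack the sampling carrier: stand each of the four capped bottles upright and fully down in the recess made for its shape and size, large round, square, medium round and small vial. They are glass, so set them down gently and do not drop them in. The two bottles without caps are not part of the set: leave them standing where they are.

Things in the scene. Friction and masses are not known exactly. Their poses are not given: they have to be found in the camera images.
- bottle_large: Large round bottle, 60 mm diameter, 108 mm high. Clear empty glass, blue screw cap on. Loose, upright on the bench, any yaw. Origin: centre of underside, z up. Cap 52 mm diameter, from 80 to 108 mm above the origin. Under the cap is a narrow neck, then the wider shoulder: keep fingertips at or above the cap's lower edge.
- bottle_square: Square bottle, body 56 x 56 mm with rounded corners (x and y axes square to its flat sides), 110 mm high. Clear empty glass, blue screw cap on. Loose, upright on the bench, any yaw. Origin: centre of underside, z up. Round cap 44 mm diameter, from 82 to 110 mm above the origin. Under the cap is a narrow neck, then the wider shoulder: keep fingertips at or above the cap's lower edge.
- bottle_medium: Medium round bottle, 44 mm diameter, 86 mm high. Clear empty glass, blue screw cap on. Loose, upright on the bench, any yaw. Origin: centre of underside, z up. Cap 36 mm diameter, from 62 to 86 mm above the origin. Under the cap is a narrow neck, then the wider shoulder: keep fingertips at or above the cap's lower edge.
- vial: Small round bottle (vial), 30 mm diameter, 62 mm high. Clear empty glass, blue screw cap on. Loose, upright on the bench, any yaw. Origin: centre of underside, z up. Cap 28 mm diameter, from 42 to 62 mm above the origin. Under the cap is a narrow neck, then the wider shoulder: keep fingertips at or above the cap's lower edge.
- open_large: Same glass as the large round bottle (60 mm diameter) but without a cap: open neck 42 mm diameter, 101 mm high. Stands loose on the bench; not to be moved. Origin: centre of its underside, z up.
- open_medium: Same glass as the medium round bottle (44 mm diameter) but without a cap: open neck 28 mm diameter, 80 mm high. Stands loose on the bench; not to be moved. Origin: centre of its underside, z up.
- pocket_large: Grey square insert 98 x 98 mm, 34 mm high, fixed in the steel carrier tray in a 2 x 2 block (pitch 101 mm; order varies). Origin: centre of underside, 4 mm above the bench; z up, x and y along its sides. Centred in its top is a recess 26 mm deep, 3 mm bevel at the mouth, dark floor 8 mm above the origin: round, 72 mm diameter, for the large round bottle. Tray rim 28 mm high.
- pocket_square: Grey square insert 98 x 98 mm, 34 mm high, fixed in the steel carrier tray in a 2 x 2 block (pitch 101 mm; order varies). Origin: centre of underside, 4 mm above the bench; z up, x and y along its sides. Centred in its top is a recess 26 mm deep, 3 mm bevel at the mouth, dark floor 8 mm above the origin: square, 68 x 68 mm, sides along x and y; the square bottle must be turned to match.
- pocket_medium: Grey square insert 98 x 98 mm, 34 mm high, fixed in the steel carrier tray in a 2 x 2 block (pitch 101 mm; order varies). Origin: centre of underside, 4 mm above the bench; z up, x and y along its sides. Centred in its top is a recess 26 mm deep, 3 mm bevel at the mouth, dark floor 8 mm above the origin: round, 56 mm diameter, for the medium round bottle.
- pocket_small: Grey square insert 98 x 98 mm, 34 mm high, fixed in the steel carrier tray in a 2 x 2 block (pitch 101 mm; order varies). Origin: centre of underside, 4 mm above the bench; z up, x and y along its sides. Centred in its top is a recess 26 mm deep, 3 mm bevel at the mouth, dark floor 8 mm above the origin: round, 42 mm diameter, for the vial.

How it is judged:
By the outcome, as a careful person would: the job done as asked, in the order asked, and still so for the second after the job is handed in, with the robot touching nothing.
It also fails if it takes over 115 s, if anything falls off the work surface, if the arm or the gripper's body presses on something with over 40 N, if the wrist force passes 120 N, or if a joint passes its speed limit or range.

## Working session

There is one attempt and no reset: what is moved stays moved. The work goes in short steps, Python scripts to look and compute and a tool call to move; the robot and the scene stay as the last step left them, time stands still between calls to the robot, and variables do not carry over. Pictures are saved under pics/ and viewed, at most 14 in all, crops included, and the job is handed in when it is done.

Besides the shell and the picture viewer there is one more tool, called after "Call:" in YAML: its name, and indented under it one key for each argument. servo_tool: Moves the arm, as the interface text tells. Its arguments: {"type":"object","properties":{"steps":{"type":"array"},"newtons":{"type":"number"}},"required":["steps"]}

```bash
mkdir -p pics
python3 - <<'E'
from rig import env
import cv2,numpy as np
o=env.observe();print(o['position'],o['time_s'],o['tool_rot'])
for n in("top","side"):
    p,d=env.get_image(n);cv2.imwrite(f"pics/{n}0.png",cv2.cvtColor(p,cv2.COLOR_RGB2BGR));np.save(f"{n}d.npy",d);np.save(f"{n}p.npy",p)
    m=env.camera_model(n);print(n,m)
E
```

```text
[0.12033128 0.53639505 0.2496875 ] 0.0 [[-9.75730902e-01  2.18972272e-01 -5.92126546e-04]
 [ 2.18972899e-01  9.75729970e-01 -1.37698559e-03]
 [ 2.76233953e-04 -1.47322706e-03 -9.99998877e-01]]
top {'fovy': 42.89051723084273, 'cx': 253.68196726156773, 'cy': 197.1377783266615, 'T': array([[-0.0054141 , -0.99650678,  0.08333626,  0.47815096],
       [-0.99998356,  0.00555262,  0.00143047, -0.0350728 ],
       [-0.00188821, -0.08332714, -0.99652046,  1.07859297],
       [ 0.        ,  0.        ,  0.        ,  1.        ]])}
side {'fovy': 56.05670696025153, 'cx': 250.5001846612378, 'cy': 192.30776686741513, 'T': array([[ 0.99018148, -0.09598251,  0.10162675,  0.48132816],
       [-0.13765896, -0.54313793,  0.82828208, -0.76980403],
       [-0.02430325, -0.83413941, -0.55101797,  0.52249586],
       [ 0.        ,  0.        ,  0.        ,  1.        ]])}
```

View pics/top0.png

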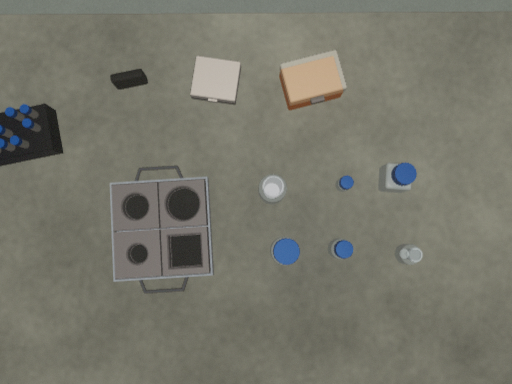

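View pics/side0.png

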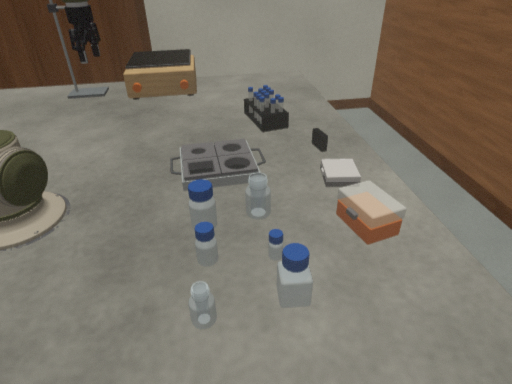

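The top view shows the blue caps: large (286,251), medium (344,249), vial (346,182) and square (404,174). The recesses are medium (136,207), large (183,204), small (137,253) and square (186,250). The open bottles stand at (272,188) and (411,254).

```bash
cat > h.py <<'E'
import numpy as np,cv2
def ray(m,u,v,z,fish=False):
    f=192/np.tan(np.radians(m['fovy']/2));x=(u-m['cx'])/f;y=(v-m['cy'])/f
    if fish:
        r=np.hypot(x,y);k=np.sin(r)/r if r>1e-9 else 1.;d=np.array([x*k,y*k,np.cos(r)])
    else: d=np.array([x,y,1.])
    T=m['T'];w=T[:3,:3]@d;return T[:3,3]+w*(z-T[2,3])/w[2]
def blobs(mask,amin=20):
    c,_=cv2.findContours(mask.astype(np.uint8),cv2.RETR_EXTERNAL,cv2.CHAIN_APPROX_NONE)
    return [k for k in c if cv2.contourArea(k)>amin]
def blue(p):
    h=cv2.cvtColor(p,cv2.COLOR_RGB2HSV);return (h[...,0]>100)&(h[...,0]<128)&(h[...,1]>140)&(h[...,2]>50)
E
python3 - <<'E'
from rig import env
from h import *
p=np.load('topp.npy');d=np.load('topd.npy');m=env.camera_model('top')
for c in blobs(blue(p)):
    (u,v),r=cv2.minEnclosingCircle(c)
    z=[h for h in (.108,.110,.086,.062)]
    if u<100: continue
    M=cv2.moments(c);u2,v2=M['m10']/M['m00'],M['m01']/M['m00']
    f=192/np.tan(np.radians(m['fovy']/2))
    dd=d[int(v),int(u)];zz=(m['T']@np.r_[(u-m['cx'])/f*dd,(v-m['cy'])/f*dd,dd,1])
    q=ray(m,u,v,zz[2]);print('cap',(u,v),r,'dia',2*r*dd/f,'P',zz[:3])
g=p.max(2)
dark=(g<52);roi=np.zeros_like(dark);roi[184:276,116:208]=1
for c in blobs(dark&roi,100):
    (u,v),(w,h),a=cv2.minAreaRect(c);print('pocket',u,v,w,h,a,ray(m,u,v,.038)[:2])
# tray outline
roi=p[150:310,90:230];
for uv in ((160,229),):print(ray(m,*uv,.038), d[229,150],d[190,135])
E
python3 - <<'E'
import cv2
p=cv2.imread('pics/top0.png')
a=cv2.resize(p[155:305,100:240],None,fx=4,fy=4,interpolation=2);cv2.imwrite('pics/tray.png',a)
E
```

```text
cap (343.9418640136719, 248.7558135986328) 8.700150489807129 dia 0.03508853590927333 P [ 0.45558071 -0.21509525  0.08733837]
cap (286.0, 251.05262756347656) 12.765290260314941 dia 0.050522958458129805 P [ 0.45209333 -0.09705044  0.10567272]
cap (346.3947448730469, 181.9736785888672) 6.185702800750732 dia 0.025937972502214243 P [ 0.59418357 -0.22816243  0.05964189]
cap (404.9545593261719, 173.29220581054688) 10.707976341247559 dia 0.042737798363366435 P [ 0.60522545 -0.3358172   0.10995134]
pocket 139.00003051757812 253.5000457763672 14.849241256713867 14.849242210388184 45.0 [0.44679865 0.20983402]
pocket 185.97080993652344 250.0330810546875 28.756391525268555 28.132610321044922 86.42366790771484 [0.45356383 0.11042253]
pocket 137.05882263183594 206.26470947265625 20.4083309173584 20.40833282470703 59.036251068115234 [0.54701518 0.21539541]
pocket 183.5 203.5 29.0 29.0 90.0 [0.55237957 0.11630379]
[0.49832267 0.16591079 0.038     ] 1.074085 1.0449536
```

View pics/tray.png

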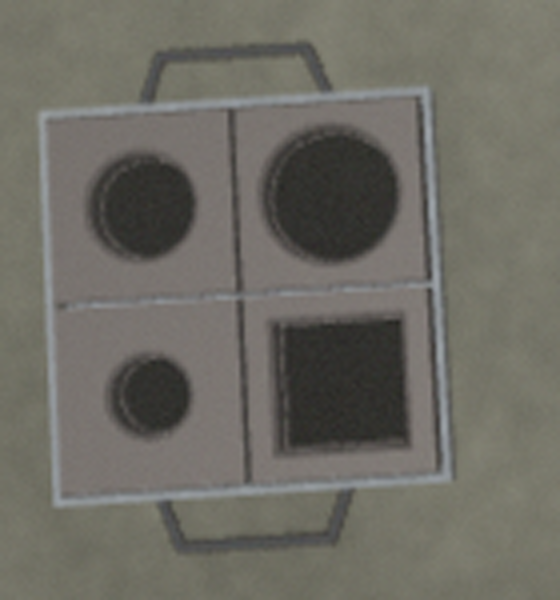

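The crop shows the tray square to within about 3°. Its rim corners are at (41,112), (430,90), (451,478) and (56,505) in the crop, and the insert joints cross at (240,296).

```bash
python3 - <<'E'
from rig import env
from h import *
m=env.camera_model('top');p=np.load('topp.npy')
C=np.array([[41,112],[430,90],[451,478],[56,505]])/4+[100-.375,155-.375]
P=np.array([ray(m,u,v,.028)[:2] for u,v in C]);print(P)
c=P.mean(0);print('ctr',c,'cross',ray(m,160-.4,229-.4,.038)[:2])
s=[np.linalg.norm(P[i]-P[(i+1)%4]) for i in range(4)];print(s)
# left direction (+y) TR->TL, BR->BL ; forward (+x)
l=(P[0]-P[1])+(P[3]-P[2]);f=(P[0]-P[3])+(P[1]-P[2])
al=np.degrees(np.arctan2(-l[0],l[1]));af=np.degrees(np.arctan2(f[1],f[0]));print(al,af)
a=np.radians((al+af)/2);R=np.array([[np.cos(a),-np.sin(a)],[np.sin(a),np.cos(a)]])
for n,o in dict(large=(1,-1),square=(-1,-1),medium=(1,1),small=(-1,1)).items():print(n,c+R@np.array(o)*.0505)
# floor-based check: dark contours at floor/top mid
E
python3 - <<'E'
import cv2
p=cv2.imread('pics/top0.png')
a=cv2.resize(p[150:225,320:440],None,fx=6,fy=6,interpolation=2);cv2.imwrite('pics/sq.png',a)
E
```

```text
[[0.59924965 0.27738105]
 [0.61004261 0.06697968]
 [0.40200979 0.05527469]
 [0.38889439 0.26537876]]
ctr [0.50004911 0.16625354] cross [0.49917598 0.16677032]
[np.float64(0.21067801169581504), np.float64(0.20836184606186678), np.float64(0.2105130265539622), np.float64(0.21069739350624508)]
3.2541197471171275 3.2431042941653794
large [0.55332972 0.11869646]
square [0.45249202 0.11297293]
medium [0.54760619 0.21953416]
small [0.4467685  0.21381063]
```

View pics/sq.png

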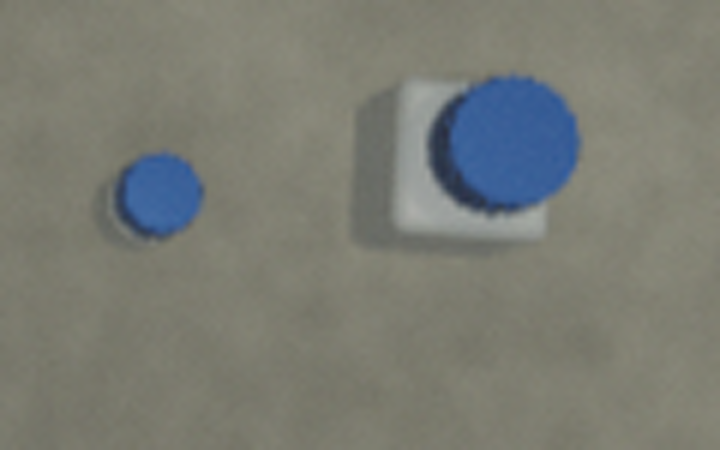

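The close crop shows the square bottle's shoulder edges: left (402,85)-(397,235) and bottom (400,233)-(545,238). Its yaw is about -2°, against +3.25° for the tray. I'll start with the large bottle.

Call:
servo_tool:
  steps:
    - {"tx": 1.66, "ty": -3.16, "yaw": 0.63, "claw": 8.5}
    - {"tx": 1.66, "ty": -3.16, "yaw": 0.63}
    - {"tx": 1.66, "ty": -3.16, "yaw": 0.63}
    - {"tx": 1.66, "ty": -3.16, "yaw": 0.63}
    - {"tx": 1.66, "ty": -3.16, "yaw": 0.63}
    - {"tx": 1.66, "ty": -3.16, "yaw": 0.63}
    - {"tx": 1.66, "ty": -3.16, "yaw": 0.63}
    - {"tx": 1.66, "ty": -3.16, "yaw": 0.63}
    - {"tx": 1.66, "ty": -3.16, "yaw": 0.63}
    - {"tx": 1.66, "ty": -3.16, "yaw": 0.63}
    - {"tx": 1.66, "ty": -3.16, "yaw": 0.63}
    - {"tx": 1.66, "ty": -3.16, "yaw": 0.63}
    - {"tx": 1.66, "ty": -3.16, "yaw": 0.63}
    - {"tx": 1.66, "ty": -3.16, "yaw": 0.63}
    - {"tx": 1.66, "ty": -3.16, "yaw": 0.63}
    - {"tx": 1.66, "ty": -3.16, "yaw": 0.63}
    - {"tx": 1.66, "ty": -3.16, "yaw": 0.63}
    - {"tx": 1.66, "ty": -3.16, "yaw": 0.63}
    - {"tx": 1.66, "ty": -3.16, "yaw": 0.63}
    - {"tx": 1.66, "ty": -3.16, "yaw": 0.63}
  newtons: 40

```text
invalid input at $.steps[0]: expected keys tx, ty, tz, yaw, claw
```

```bash
cat > w.py <<'E'
from rig import env
from h import *
import sys
m=env.camera_model('wrist');p,d=env.get_image('wrist')
o=env.observe();t=o['position'];R=o['tool_rot'];print('tcp',t,'yaw',np.degrees(np.arctan2(-R[0,1],R[1,1])),'t',o['time_s'],getattr(env,'tcp_to_tips',None))
if len(sys.argv)>2:cv2.imwrite('pics/'+sys.argv[2],cv2.cvtColor(p,cv2.COLOR_RGB2BGR))
z=float(sys.argv[1])
for c in blobs(blue(p),60):
    P=np.array([ray(m,*k[0],z,True)[:2] for k in c]).astype(np.float32)
    (x,y),r=cv2.minEnclosingCircle(P);M=cv2.moments(c)
    if np.hypot(x,y)<.9:print('cap',(M['m10']/M['m00'],M['m01']/M['m00']),'xy',x,y,'dia',2*r,'move cm',(x-t[0])*100,(y-t[1])*100)
E
python3 w.py .108 w1.png
```

```text
tcp [0.12038653 0.53644782 0.24986772] yaw -12.654413855491184 t 0.15 0.019
cap (21.75603217158177, 370.14655942806075) xy 0.43501967191696167 -0.06908564269542694 dia 0.11778321117162704 move cm 31.46331416754381 -60.553346395710115
cap (4.366148531951641, 361.573402417962) xy 0.4079723358154297 -0.13472187519073486 dia 0.0869477316737175 move cm 28.758580557390612 -67.11696964524091
```

View pics/w1.png

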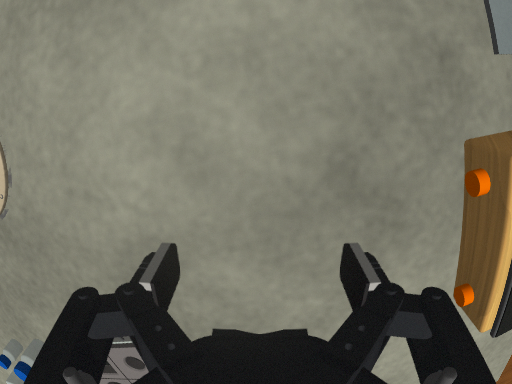

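The arm has not moved: the call was refused because every row needs all five keys. The wrist view shows the open jaws at the bottom and the tray at (125,360).

Call:
servo_tool:
  steps:
    - {"tx": 1.66, "ty": -3.16, "tz": 0, "yaw": 0.63, "claw": 8.5}
    - {"tx": 1.66, "ty": -3.16, "tz": 0, "yaw": 0.63, "claw": 8.5}
    - {"tx": 1.66, "ty": -3.16, "tz": 0, "yaw": 0.63, "claw": 8.5}
    - {"tx": 1.66, "ty": -3.16, "tz": 0, "yaw": 0.63, "claw": 8.5}
    - {"tx": 1.66, "ty": -3.16, "tz": 0, "yaw": 0.63, "claw": 8.5}
    - {"tx": 1.66, "ty": -3.16, "tz": 0, "yaw": 0.63, "claw": 8.5}
    - {"tx": 1.66, "ty": -3.16, "tz": 0, "yaw": 0.63, "claw": 8.5}
    - {"tx": 1.66, "ty": -3.16, "tz": 0, "yaw": 0.63, "claw": 8.5}
    - {"tx": 1.66, "ty": -3.16, "tz": 0, "yaw": 0.63, "claw": 8.5}
    - {"tx": 1.66, "ty": -3.16, "tz": 0, "yaw": 0.63, "claw": 8.5}
    - {"tx": 1.66, "ty": -3.16, "tz": 0, "yaw": 0.63, "claw": 8.5}
    - {"tx": 1.66, "ty": -3.16, "tz": 0, "yaw": 0.63, "claw": 8.5}
    - {"tx": 1.66, "ty": -3.16, "tz": 0, "yaw": 0.63, "claw": 8.5}
    - {"tx": 1.66, "ty": -3.16, "tz": 0, "yaw": 0.63, "claw": 8.5}
    - {"tx": 1.66, "ty": -3.16, "tz": 0, "yaw": 0.63, "claw": 8.5}
    - {"tx": 1.66, "ty": -3.16, "tz": 0, "yaw": 0.63, "claw": 8.5}
    - {"tx": 1.66, "ty": -3.16, "tz": 0, "yaw": 0.63, "claw": 8.5}
    - {"tx": 1.66, "ty": -3.16, "tz": 0, "yaw": 0.63, "claw": 8.5}
    - {"tx": 1.66, "ty": -3.16, "tz": 0, "yaw": 0.63, "claw": 8.5}
    - {"tx": 1.66, "ty": -3.16, "tz": 0, "yaw": 0.63, "claw": 8.5}
  newtons: 40

```text
time_s: 2.15
position: [0.4528, -0.0968, 0.2502]
tool_rot: [[-1.0, 0.001, -0.0], [0.001, 1.0, 0.0], [0.0, 0.0, -1.0]]
ft_force: [0.1, 1.0, 0.4]
grip_width: 0.0849
gripper_force: 0.0
```

```bash
python3 w.py .108 w2.png
```

```text
tcp [ 0.45508868 -0.10079743  0.24987751] yaw -0.14305762116622536 t 2.2 0.019
cap (78.72430471584039, 282.41878274889154) xy 0.5966067910194397 -0.33293718099594116 dia 0.0651460662484169 move cm 14.151810803534392 -23.213974868701108
cap (148.18185735832793, 176.30359836242187) xy 0.4481259882450104 -0.20602092146873474 dia 0.03511001542210579 move cm -0.6962694739085395 -10.522348915980464
cap (255.85951807228915, 178.85967871485943) xy 0.45116573572158813 -0.10000735521316528 dia 0.0543154776096344 move cm -0.39229472625076367 0.07900770957648129
```

View pics/w2.png

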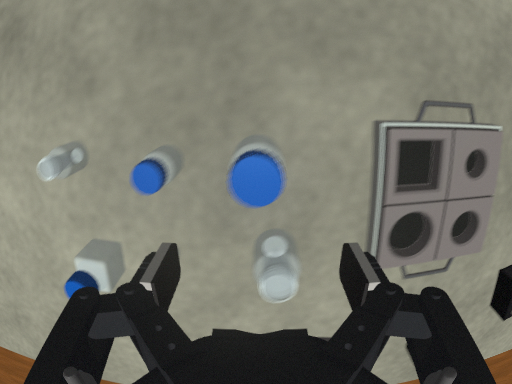

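The cap is at (256,179), but the arm was still moving when I took it. I'll measure again now that it has settled.

```bash
python3 w.py .108; python3 w.py .086
```

```text
tcp [ 0.45378563 -0.09843405  0.24967703] yaw -0.2236332499193931 t 2.25 0.019
cap (84.53971354166666, 280.65983072916663) xy 0.594680666923523 -0.3297383785247803 dia 0.06905544549226761 move cm 14.089503310548269 -23.130433054182575
cap (154.43019783501305, 172.4384098544233) xy 0.44632917642593384 -0.20304253697395325 dia 0.03950059786438942 move cm -0.745645739210643 -10.460848899099872
cap (263.90992923010936, 174.6711702051612) xy 0.44943302869796753 -0.09737510234117508 dia 0.05517560988664627 move cm -0.4352605120072739 0.10589456417794407
tcp [ 0.45275611 -0.09663439  0.24972538] yaw -0.18985748165935604 t 2.3 0.019
cap (82.87040960451976, 281.42655367231635) xy 0.6143603920936584 -0.34792375564575195 dia 0.07424256950616837 move cm 16.160428473970338 -25.12893638180069
cap (152.21056589584506, 173.99341981575483) xy 0.45203495025634766 -0.21181058883666992 dia 0.042360637336969376 move cm -0.07211570976073944 -11.517619700892485
cap (261.3563243088383, 176.1768371293511) xy 0.4561985731124878 -0.09708188474178314 dia 0.05965888127684593 move cm 0.34424657585327423 -0.04474929140380751
```

Call:
servo_tool:
  steps:
    - {"tx": -0.1, "ty": -0.2, "tz": -1, "yaw": 0, "claw": 8.5}
    - {"tx": 0, "ty": 0, "tz": -2, "yaw": 0, "claw": 8.5}
    - {"tx": 0, "ty": 0, "tz": -2.5, "yaw": 0, "claw": 8.5}
    - {"tx": 0, "ty": 0, "tz": -2.5, "yaw": 0, "claw": 8.5}
    - {"tx": 0, "ty": 0, "tz": -2.5, "yaw": 0, "claw": 8.5}
    - {"tx": 0, "ty": 0, "tz": -2, "yaw": 0, "claw": 8.5}
    - {"tx": 0, "ty": 0, "tz": -1.5, "yaw": 0, "claw": 8.5}
    - {"tx": 0, "ty": 0, "tz": -0.7, "yaw": 0, "claw": 8.5}
    - {"tx": 0, "ty": 0, "tz": 0, "yaw": 0, "claw": 8.5}
    - {"tx": 0, "ty": 0, "tz": 0, "yaw": 0, "claw": 7}
    - {"tx": 0, "ty": 0, "tz": 0, "yaw": 0, "claw": 6}
    - {"tx": 0, "ty": 0, "tz": 0, "yaw": 0, "claw": 5.2}
    - {"tx": 0, "ty": 0, "tz": 0, "yaw": 0, "claw": 4.5}
    - {"tx": 0, "ty": 0, "tz": 0, "yaw": 0, "claw": 4}
    - {"tx": 0, "ty": 0, "tz": 0, "yaw": 0, "claw": 4}
    - {"tx": 0, "ty": 0, "tz": 0, "yaw": 0, "claw": 4}
  newtons: 40

```text
time_s: 3.9
position: [0.4518, -0.0974, 0.1042]
tool_rot: [[-1.0, 0.001, 0.002], [0.001, 1.0, -0.0], [-0.002, -0.0, -1.0]]
ft_force: [-0.8, 1.0, 6.5]
grip_width: 0.0507
gripper_force: 41.0
```

Call:
servo_tool:
  steps:
    - {"tx": 0, "ty": 0, "tz": 0.5, "yaw": 0, "claw": 4}
    - {"tx": 0, "ty": 0, "tz": 1.5, "yaw": 0, "claw": 4}
    - {"tx": 0, "ty": 0, "tz": 2, "yaw": 0, "claw": 4}
    - {"tx": 0, "ty": 0, "tz": 2, "yaw": 0, "claw": 4}
    - {"tx": 0.5, "ty": 1, "tz": 2, "yaw": 0, "claw": 4}
    - {"tx": 0.9, "ty": 2, "tz": 1.5, "yaw": 0, "claw": 4}
    - {"tx": 1.2, "ty": 2.5, "tz": 0.5, "yaw": 0, "claw": 4}
    - {"tx": 1.4, "ty": 3, "tz": 0, "yaw": 0, "claw": 4}
    - {"tx": 1.4, "ty": 3, "tz": 0, "yaw": 0, "claw": 4}
    - {"tx": 1.4, "ty": 3, "tz": 0, "yaw": 0, "claw": 4}
    - {"tx": 1.2, "ty": 2.5, "tz": 0, "yaw": 0, "claw": 4}
    - {"tx": 0.9, "ty": 2, "tz": 0, "yaw": 0, "claw": 4}
    - {"tx": 0.7, "ty": 1.4, "tz": 0, "yaw": 0, "claw": 4}
    - {"tx": 0.4, "ty": 0.8, "tz": 0, "yaw": 0, "claw": 4}
    - {"tx": 0.15, "ty": 0.4, "tz": 0, "yaw": 0, "claw": 4}
    - {"tx": 0, "ty": 0, "tz": 0, "yaw": 0, "claw": 4}
    - {"tx": 0, "ty": 0, "tz": 0, "yaw": 0, "claw": 4}

```text
time_s: 5.6
position: [0.5528, 0.118, 0.2033]
tool_rot: [[-1.0, 0.002, -0.0], [0.002, 1.0, -0.0], [0.0, -0.0, -1.0]]
ft_force: [-0.6, 0.4, -2.4]
grip_width: 0.0505
gripper_force: 42.0
```

```bash
python3 w.py .108 w3.png;python3 - <<'E'
from rig import env
import cv2
p,d=env.get_image("side");cv2.imwrite("pics/side1.png",cv2.cvtColor(p[80:300,130:330],cv2.COLOR_RGB2BGR).repeat(2,0).repeat(2,1))
E
```

```text
tcp [0.55279967 0.11796755 0.2034207 ] yaw -0.09707267965719746 t 5.65 0.019
cap (490.70433373835556, 312.70554880518426) xy 0.716349720954895 0.4329126477241516 dia 0.08094855397939682 move cm 16.3550054327929 31.494510152794884
cap (507.42507645259934, 281.72477064220186) xy 0.6723213195800781 0.4354632496833801 dia 0.03759229928255081 move cm 11.952165295311213 31.749570348717736
cap (259.52294602294603, 257.557596057596) xy 0.612372636795044 0.11775097995996475 dia 0.11204386502504349 move cm 5.957297016807795 -0.021656623623798887
cap (6.873991309745499, 210.61700806952203) xy 0.5722155570983887 -0.15767636895179749 dia 0.03962138667702675 move cm 1.941589047142267 -27.564391514800025
```

View pics/side1.png

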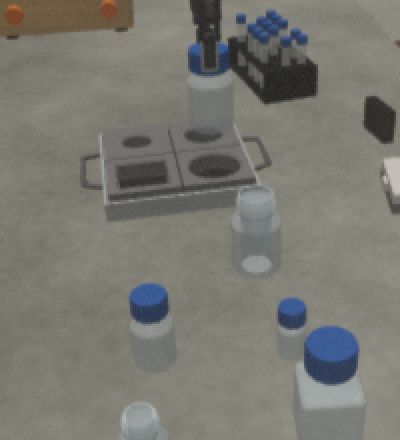

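The bottle hangs upright over the far side of the tray, with its cap at (208,58) in the crop. I'll lower it.

Call:
servo_tool:
  steps:
    - {"tx": 0.05, "ty": 0.05, "tz": -1, "yaw": 0, "claw": 4}
    - {"tx": 0, "ty": 0, "tz": -2, "yaw": 0, "claw": 4}
    - {"tx": 0, "ty": 0, "tz": -1.5, "yaw": 0, "claw": 4}
    - {"tx": 0, "ty": 0, "tz": -1.2, "yaw": 0, "claw": 4}
    - {"tx": 0, "ty": 0, "tz": -1, "yaw": 0, "claw": 4}
    - {"tx": 0, "ty": 0, "tz": -0.7, "yaw": 0, "claw": 4}
    - {"tx": 0, "ty": 0, "tz": -0.5, "yaw": 0, "claw": 4}
    - {"tx": 0, "ty": 0, "tz": -0.3, "yaw": 0, "claw": 4}
    - {"tx": 0, "ty": 0, "tz": -0.2, "yaw": 0, "claw": 4}
    - {"tx": 0, "ty": 0, "tz": -0.1, "yaw": 0, "claw": 4}
    - {"tx": 0, "ty": 0, "tz": 0, "yaw": 0, "claw": 4}
    - {"tx": 0, "ty": 0, "tz": 0, "yaw": 0, "claw": 4}

```text
time_s: 6.9
position: [0.5535, 0.1191, 0.1186]
tool_rot: [[-1.0, 0.001, 0.0], [0.001, 1.0, -0.0], [-0.0, -0.0, -1.0]]
ft_force: [1.1, -0.2, -1.3]
grip_width: 0.0507
gripper_force: 42.0
```

Call:
servo_tool:
  steps:
    - {"tx": 0, "ty": 0, "tz": -0.1, "yaw": 0, "claw": 4}
    - {"tx": 0, "ty": 0, "tz": -0.1, "yaw": 0, "claw": 4}
    - {"tx": 0, "ty": 0, "tz": 0, "yaw": 0, "claw": 4}
    - {"tx": 0, "ty": 0, "tz": 0, "yaw": 0, "claw": 4}

```text
time_s: 7.3
position: [0.5534, 0.1191, 0.1163]
tool_rot: [[-1.0, 0.001, -0.0], [0.001, 1.0, -0.0], [0.0, -0.0, -1.0]]
ft_force: [-0.5, 0.7, -1.8]
grip_width: 0.0506
gripper_force: 42.1
```

Call:
servo_tool:
  steps:
    - {"tx": 0, "ty": 0, "tz": -0.1, "yaw": 0, "claw": 4}
    - {"tx": 0, "ty": 0, "tz": 0, "yaw": 0, "claw": 4}
    - {"tx": 0, "ty": 0, "tz": 0, "yaw": 0, "claw": 4}

```text
time_s: 7.6
position: [0.5537, 0.1192, 0.1163]
tool_rot: [[-1.0, 0.001, 0.001], [0.001, 1.0, -0.0], [-0.001, -0.0, -1.0]]
ft_force: [-2.4, -0.1, 6.3]
grip_width: 0.0507
gripper_force: 42.9
```

Contact at 6 N and the height is right. I'll release, rise and go to the square bottle.

Call:
servo_tool:
  steps:
    - {"tx": 0, "ty": 0, "tz": 0, "yaw": 0, "claw": 5.4}
    - {"tx": 0, "ty": 0, "tz": 0, "yaw": 0, "claw": 6.2}
    - {"tx": 0, "ty": 0, "tz": 0, "yaw": 0, "claw": 7}
    - {"tx": 0, "ty": 0, "tz": 1, "yaw": 0, "claw": 7}
    - {"tx": 0, "ty": 0, "tz": 2, "yaw": 0, "claw": 8.5}
    - {"tx": 0, "ty": 0, "tz": 3, "yaw": 0, "claw": 8.5}
    - {"tx": 0.2, "ty": -1.2, "tz": 3, "yaw": 0, "claw": 8.5}
    - {"tx": 0.3, "ty": -3, "tz": 1, "yaw": 0, "claw": 8.5}
    - {"tx": 0.5, "ty": -4.5, "tz": 0, "yaw": 0, "claw": 8.5}
    - {"tx": 0.5, "ty": -4.5, "tz": 0, "yaw": 0, "claw": 8.5}
    - {"tx": 0.5, "ty": -4.5, "tz": 0, "yaw": 0, "claw": 8.5}
    - {"tx": 0.5, "ty": -4.5, "tz": 0, "yaw": 0, "claw": 8.5}
    - {"tx": 0.5, "ty": -4.5, "tz": 0, "yaw": 0, "claw": 8.5}
    - {"tx": 0.5, "ty": -4.5, "tz": 0, "yaw": 0, "claw": 8.5}
    - {"tx": 0.5, "ty": -4.5, "tz": 0, "yaw": 0, "claw": 8.5}
    - {"tx": 0.5, "ty": -4, "tz": 0, "yaw": 0, "claw": 8.5}
    - {"tx": 0.3, "ty": -3, "tz": 0, "yaw": 0, "claw": 8.5}
    - {"tx": 0.2, "ty": -1.8, "tz": 0, "yaw": 0, "claw": 8.5}
    - {"tx": 0.1, "ty": -0.7, "tz": 0, "yaw": 0, "claw": 8.5}
    - {"tx": 0, "ty": -0.2, "tz": 0, "yaw": 0, "claw": 8.5}

```text
time_s: 9.6
position: [0.6044, -0.3351, 0.2155]
tool_rot: [[-1.0, 0.001, 0.0], [0.001, 1.0, 0.0], [-0.0, 0.0, -1.0]]
ft_force: [0.8, -0.2, -0.1]
grip_width: 0.0847
gripper_force: 0.0
```

Call:
servo_tool:
  steps:
    - {"tx": 0, "ty": 0, "tz": 0, "yaw": 0, "claw": 8.5}
    - {"tx": 0, "ty": 0, "tz": 0, "yaw": 0, "claw": 8.5}
    - {"tx": 0, "ty": 0, "tz": 0, "yaw": 0, "claw": 8.5}

```text
time_s: 9.9
position: [0.6046, -0.3339, 0.2157]
tool_rot: [[-1.0, -0.0, 0.0], [-0.0, 1.0, -0.0], [-0.0, -0.0, -1.0]]
ft_force: [-1.1, 0.0, 0.2]
grip_width: 0.0847
gripper_force: 0.0
```

```bash
python3 w.py .11 w4.png
```

```text
tcp [ 0.60458427 -0.33408901  0.21566121] yaw -0.0014399721706842786 t 9.95 0.019
cap (256.258854759196, 191.80978384527873) xy 0.6027082204818726 -0.3374345600605011 dia 0.04919660836458206 move cm -0.18760492755903746 -0.3345553177360905
cap (361.68253968253964, 166.1606458675424) xy 0.5805974006652832 -0.24941080808639526 dia 0.027357501909136772 move cm -2.398686909217973 8.467819879674494
cap (387.93036978756885, 27.930500917912404) xy 0.46389615535736084 -0.23072221875190735 dia 0.04048493131995201 move cm -14.06881144001021 10.336678813123285
```

View pics/w4.png

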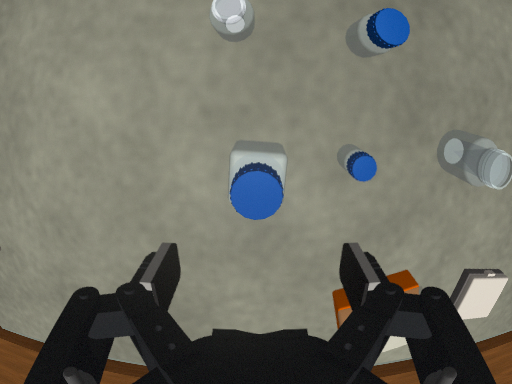

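The square cap is at (256,192). The body's far edge (233,142)-(285,144) confirms a yaw of about -2°.

Call:
servo_tool:
  steps:
    - {"tx": 0, "ty": -0.25, "tz": -1, "yaw": 0, "claw": 8.5}
    - {"tx": 0.05, "ty": 0, "tz": -2, "yaw": 0, "claw": 8.5}
    - {"tx": 0, "ty": 0, "tz": -2.5, "yaw": 0, "claw": 8.5}
    - {"tx": 0, "ty": 0, "tz": -2.5, "yaw": 0, "claw": 8.5}
    - {"tx": 0, "ty": 0, "tz": -1.7, "yaw": 0, "claw": 8.5}
    - {"tx": 0, "ty": 0, "tz": -0.9, "yaw": 0, "claw": 8}
    - {"tx": 0, "ty": 0, "tz": -0.4, "yaw": 0, "claw": 7}
    - {"tx": 0, "ty": 0, "tz": 0, "yaw": 0, "claw": 6}
    - {"tx": 0, "ty": 0, "tz": 0, "yaw": 0, "claw": 5.2}
    - {"tx": 0, "ty": 0, "tz": 0, "yaw": 0, "claw": 4.5}
    - {"tx": 0, "ty": 0, "tz": 0, "yaw": 0, "claw": 3.8}
    - {"tx": 0, "ty": 0, "tz": 0, "yaw": 0, "claw": 3.4}
    - {"tx": 0, "ty": 0, "tz": 0, "yaw": 0, "claw": 3.4}
    - {"tx": 0, "ty": 0, "tz": 0, "yaw": 0, "claw": 3.4}
  newtons: 40

```text
time_s: 11.35
position: [0.6053, -0.3374, 0.1065]
tool_rot: [[-1.0, 0.001, 0.002], [0.001, 1.0, -0.001], [-0.002, -0.001, -1.0]]
ft_force: [-1.0, 2.0, 5.6]
grip_width: 0.0423
gripper_force: 40.7
```

Call:
servo_tool:
  steps:
    - {"tx": 0, "ty": 0, "tz": 0.5, "yaw": 0, "claw": 3.4}
    - {"tx": 0, "ty": 0, "tz": 1.5, "yaw": 0, "claw": 3.4}
    - {"tx": 0, "ty": 0, "tz": 2.5, "yaw": 0, "claw": 3.4}
    - {"tx": 0, "ty": 0, "tz": 3, "yaw": 0, "claw": 3.4}
    - {"tx": 0, "ty": 0, "tz": 3, "yaw": 0, "claw": 3.4}
    - {"tx": -0.5, "ty": 1.5, "tz": 2.5, "yaw": 0, "claw": 3.4}
    - {"tx": -1, "ty": 3, "tz": 1.5, "yaw": 0, "claw": 3.4}
    - {"tx": -1.4, "ty": 4, "tz": 0, "yaw": 0.5, "claw": 3.4}
    - {"tx": -1.5, "ty": 4.3, "tz": 0, "yaw": 0.5, "claw": 3.4}
    - {"tx": -1.5, "ty": 4.3, "tz": 0, "yaw": 0.6, "claw": 3.4}
    - {"tx": -1.5, "ty": 4.3, "tz": 0, "yaw": 0.6, "claw": 3.4}
    - {"tx": -1.5, "ty": 4.3, "tz": 0, "yaw": 0.6, "claw": 3.4}
    - {"tx": -1.5, "ty": 4.3, "tz": 0, "yaw": 0.6, "claw": 3.4}
    - {"tx": -1.4, "ty": 4, "tz": 0, "yaw": 0.6, "claw": 3.4}
    - {"tx": -1.2, "ty": 3.5, "tz": 0, "yaw": 0.6, "claw": 3.4}
    - {"tx": -1, "ty": 3, "tz": 0, "yaw": 0.6, "claw": 3.4}
    - {"tx": -0.7, "ty": 2.2, "tz": 0, "yaw": 0, "claw": 3.4}
    - {"tx": -0.4, "ty": 1.5, "tz": 0, "yaw": 0, "claw": 3.4}
    - {"tx": -0.2, "ty": 0.6, "tz": 0, "yaw": 0, "claw": 3.4}
    - {"tx": 0, "ty": 0.2, "tz": 0, "yaw": 0, "claw": 3.4}

```text
time_s: 13.35
position: [0.4518, 0.1128, 0.2503]
tool_rot: [[-0.996, -0.09, -0.0], [-0.09, 0.996, -0.0], [0.0, -0.0, -1.0]]
ft_force: [0.1, -1.0, -2.1]
grip_width: 0.0428
gripper_force: 41.1
```

Call:
servo_tool:
  steps:
    - {"tx": 0, "ty": 0, "tz": -1, "yaw": 0, "claw": 3.4}
    - {"tx": 0, "ty": 0, "tz": -2, "yaw": 0, "claw": 3.4}
    - {"tx": 0, "ty": 0, "tz": -2, "yaw": 0, "claw": 3.4}
    - {"tx": 0, "ty": 0, "tz": -1, "yaw": 0, "claw": 3.4}
    - {"tx": 0, "ty": 0, "tz": 0, "yaw": 0, "claw": 3.4}
    - {"tx": 0, "ty": 0, "tz": 0, "yaw": 0, "claw": 3.4}

```text
time_s: 13.95
position: [0.4524, 0.1123, 0.1907]
tool_rot: [[-0.996, -0.089, 0.001], [-0.089, 0.996, -0.0], [-0.001, -0.0, -1.0]]
ft_force: [0.3, 0.6, -1.3]
grip_width: 0.0428
gripper_force: 41.1
```

```bash
python3 w.py .12;python3 - <<'E'
from rig import env
import cv2
p,d=env.get_image("side");cv2.imwrite("pics/side2.png",cv2.cvtColor(p[80:300,130:330],cv2.COLOR_RGB2BGR).repeat(2,0).repeat(2,1))
E
```

```text
tcp [0.45246793 0.11240018 0.19097487] yaw 5.1314127728722925 t 14.0 0.019
cap (492.9067255768286, 355.8578792341679) xy 0.6668055057525635 0.47679075598716736 dia 0.1598503738641739 move cm 21.4337575495123 36.439057142262826
cap (11.57257601835915, 258.4274239816408) xy 0.5365509986877441 -0.14422516524791718 dia 0.04042749106884003 move cm 8.408306843030367 -25.662534981245628
cap (258.96431362869714, 270.0311407297708) xy 0.5138342976570129 0.1181773692369461 dia 0.12422124296426773 move cm 6.136636739957247 0.5777184672407023
```

View pics/side2.png

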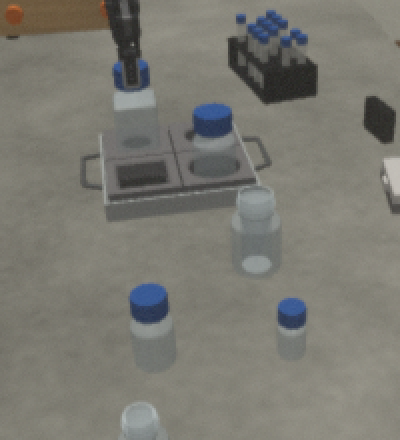

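The large bottle stands upright in its recess, cap at (212,120). The square bottle hangs upright above its own, so I'll lower it.

Call:
servo_tool:
  steps:
    - {"tx": 0, "ty": 0.05, "tz": -1, "yaw": 0, "claw": 3.4}
    - {"tx": 0, "ty": 0, "tz": -1.7, "yaw": 0, "claw": 3.4}
    - {"tx": 0, "ty": 0, "tz": -1.5, "yaw": 0, "claw": 3.4}
    - {"tx": 0, "ty": 0, "tz": -1, "yaw": 0, "claw": 3.4}
    - {"tx": 0, "ty": 0, "tz": -0.7, "yaw": 0, "claw": 3.4}
    - {"tx": 0, "ty": 0, "tz": -0.5, "yaw": 0, "claw": 3.4}
    - {"tx": 0, "ty": 0, "tz": -0.3, "yaw": 0, "claw": 3.4}
    - {"tx": 0, "ty": 0, "tz": -0.2, "yaw": 0, "claw": 3.4}
    - {"tx": 0, "ty": 0, "tz": -0.1, "yaw": 0, "claw": 3.4}
    - {"tx": 0, "ty": 0, "tz": -0.1, "yaw": 0, "claw": 3.4}
    - {"tx": 0, "ty": 0, "tz": -0.1, "yaw": 0, "claw": 3.4}
    - {"tx": 0, "ty": 0, "tz": 0, "yaw": 0, "claw": 3.4}
    - {"tx": 0, "ty": 0, "tz": 0, "yaw": 0, "claw": 3.4}

```text
time_s: 15.35
position: [0.452, 0.1131, 0.1185]
tool_rot: [[-0.996, -0.09, 0.0], [-0.09, 0.996, -0.0], [-0.0, -0.0, -1.0]]
ft_force: [-0.0, 0.6, 0.7]
grip_width: 0.0426
gripper_force: 41.3
```

Call:
servo_tool:
  steps:
    - {"tx": 0, "ty": 0, "tz": -0.06, "yaw": 0, "claw": 3.4}
    - {"tx": 0, "ty": 0, "tz": 0, "yaw": 0, "claw": 3.4}
    - {"tx": 0, "ty": 0, "tz": 0, "yaw": 0, "claw": 4.6}
    - {"tx": 0, "ty": 0, "tz": 0, "yaw": 0, "claw": 5.5}
    - {"tx": 0, "ty": 0, "tz": 0, "yaw": 0, "claw": 6.5}
    - {"tx": 0, "ty": 0, "tz": 1, "yaw": 0, "claw": 6.5}
    - {"tx": 0, "ty": 0, "tz": 2, "yaw": 0, "claw": 7}
    - {"tx": 0, "ty": 0, "tz": 2.5, "yaw": 0, "claw": 7}
    - {"tx": 0, "ty": -1.3, "tz": 2.5, "yaw": -0.5, "claw": 7}
    - {"tx": 0, "ty": -3, "tz": 0.5, "yaw": -1, "claw": 7}
    - {"tx": 0.1, "ty": -4.5, "tz": 0, "yaw": -1, "claw": 7}
    - {"tx": 0.1, "ty": -4.5, "tz": 0, "yaw": -1, "claw": 7}
    - {"tx": 0.1, "ty": -4.5, "tz": 0, "yaw": -1, "claw": 7}
    - {"tx": 0.1, "ty": -4.5, "tz": 0, "yaw": -0.6, "claw": 7}
    - {"tx": 0, "ty": -4, "tz": 0, "yaw": 0, "claw": 7}
    - {"tx": 0, "ty": -3, "tz": 0, "yaw": 0, "claw": 7}
    - {"tx": 0, "ty": -2, "tz": 0, "yaw": 0, "claw": 7}
    - {"tx": 0, "ty": -1, "tz": 0, "yaw": 0, "claw": 7}
    - {"tx": 0, "ty": -0.5, "tz": 0, "yaw": 0, "claw": 7}
    - {"tx": 0, "ty": 0, "tz": 0, "yaw": 0, "claw": 7}

```text
time_s: 17.35
position: [0.456, -0.2146, 0.2029]
tool_rot: [[-1.0, -0.001, 0.0], [-0.001, 1.0, 0.0], [-0.0, 0.0, -1.0]]
ft_force: [0.3, -0.5, 0.2]
grip_width: 0.0698
gripper_force: 0.0
```

Call:
servo_tool:
  steps:
    - {"tx": 0, "ty": 0, "tz": 0, "yaw": 0, "claw": 7}
    - {"tx": 0, "ty": 0, "tz": 0, "yaw": 0, "claw": 7}

```text
time_s: 17.55
position: [0.456, -0.214, 0.2028]
tool_rot: [[-1.0, -0.002, -0.0], [-0.002, 1.0, 0.0], [0.0, 0.0, -1.0]]
ft_force: [-0.2, -0.1, 0.2]
grip_width: 0.0702
gripper_force: 0.0
```

```bash
python3 w.py .086; python3 w.py .062
```

```text
tcp [ 0.45601958 -0.21410391  0.20285245] yaw 0.10919105538815432 t 17.6 0.019
cap (247.04752342704148, 292.9859437751004) xy 0.5683799386024475 -0.22609704732894897 dia 0.035927336663007736 move cm 11.236036096799285 -1.1993132576522263
cap (507.10775193798446, 269.68837209302325) xy 0.5719388723373413 0.1297156810760498 dia 0.06972628086805344 move cm 11.591929470288665 34.38195958284766
cap (257.63697803524013, 185.58411778904176) xy 0.4527163803577423 -0.21554237604141235 dia 0.03949660062789917 move cm -0.3303197276712355 -0.1438461288985643
tcp [ 0.45603165 -0.2142255   0.20283606] yaw 0.10240975354030021 t 17.65 0.019
cap (247.1503984063745, 292.97808764940237) xy 0.5878946185112 -0.22739672660827637 dia 0.039487212896347046 move cm 13.186296889003819 -1.3171229757033638
cap (507.16118935837244, 269.6807511737089) xy 0.5918219685554504 0.1638297140598297 dia 0.0766453668475151 move cm 13.579031893428867 37.80552109110724
cap (257.75157004830913, 185.52971014492755) xy 0.46029070019721985 -0.21618014574050903 dia 0.04410836473107338 move cm 0.42590505760580766 -0.19546488892663028
```

Call:
servo_tool:
  steps:
    - {"tx": -0.1, "ty": -0.1, "tz": -1, "yaw": 0, "claw": 7}
    - {"tx": 0, "ty": 0, "tz": -2, "yaw": 0, "claw": 7}
    - {"tx": 0, "ty": 0, "tz": -3, "yaw": 0, "claw": 7}
    - {"tx": 0, "ty": 0, "tz": -2.5, "yaw": 0, "claw": 7}
    - {"tx": 0, "ty": 0, "tz": -1.8, "yaw": 0, "claw": 7}
    - {"tx": 0, "ty": 0, "tz": -1, "yaw": 0, "claw": 7}
    - {"tx": 0, "ty": 0, "tz": -0.5, "yaw": 0, "claw": 6}
    - {"tx": 0, "ty": 0, "tz": 0, "yaw": 0, "claw": 5}
    - {"tx": 0, "ty": 0, "tz": 0, "yaw": 0, "claw": 4.2}
    - {"tx": 0, "ty": 0, "tz": 0, "yaw": 0, "claw": 3.6}
    - {"tx": 0, "ty": 0, "tz": 0, "yaw": 0, "claw": 3}
    - {"tx": 0, "ty": 0, "tz": 0, "yaw": 0, "claw": 2.6}
    - {"tx": 0, "ty": 0, "tz": 0, "yaw": 0, "claw": 2.6}
    - {"tx": 0, "ty": 0, "tz": 0, "yaw": 0, "claw": 2.6}
  newtons: 35

```text
time_s: 19.05
position: [0.4553, -0.216, 0.0856]
tool_rot: [[-1.0, -0.001, 0.002], [-0.001, 1.0, -0.001], [-0.002, -0.001, -1.0]]
ft_force: [-0.5, 1.0, 7.1]
grip_width: 0.0345
gripper_force: 34.7
```

Call:
servo_tool:
  steps:
    - {"tx": 0, "ty": 0, "tz": 0.5, "yaw": 0, "claw": 2.6}
    - {"tx": 0, "ty": 0, "tz": 1.5, "yaw": 0, "claw": 2.6}
    - {"tx": 0, "ty": 0, "tz": 3, "yaw": 0, "claw": 2.6}
    - {"tx": 0, "ty": 0, "tz": 3.5, "yaw": 0, "claw": 2.6}
    - {"tx": 0, "ty": 0, "tz": 3.5, "yaw": 0, "claw": 2.6}
    - {"tx": 0.3, "ty": 1.5, "tz": 2.5, "yaw": 0, "claw": 2.6}
    - {"tx": 0.6, "ty": 3, "tz": 1.5, "yaw": 0, "claw": 2.6}
    - {"tx": 0.8, "ty": 4, "tz": 0, "yaw": 0, "claw": 2.6}
    - {"tx": 0.9, "ty": 4.3, "tz": 0, "yaw": 0, "claw": 2.6}
    - {"tx": 0.9, "ty": 4.3, "tz": 0, "yaw": 0, "claw": 2.6}
    - {"tx": 0.9, "ty": 4.3, "tz": 0, "yaw": 0, "claw": 2.6}
    - {"tx": 0.9, "ty": 4.3, "tz": 0, "yaw": 0, "claw": 2.6}
    - {"tx": 0.9, "ty": 4.3, "tz": 0, "yaw": 0, "claw": 2.6}
    - {"tx": 0.9, "ty": 4, "tz": 0, "yaw": 0, "claw": 2.6}
    - {"tx": 0.8, "ty": 3.5, "tz": 0, "yaw": 0, "claw": 2.6}
    - {"tx": 0.6, "ty": 2.5, "tz": 0, "yaw": 0, "claw": 2.6}
    - {"tx": 0.4, "ty": 1.8, "tz": 0, "yaw": 0, "claw": 2.6}
    - {"tx": 0.2, "ty": 1, "tz": 0, "yaw": 0, "claw": 2.6}
    - {"tx": 0.1, "ty": 0.5, "tz": 0, "yaw": 0, "claw": 2.6}
    - {"tx": 0, "ty": 0.3, "tz": 0, "yaw": 0, "claw": 2.6}

```text
time_s: 21.05
position: [0.5469, 0.2199, 0.2447]
tool_rot: [[-1.0, -0.001, -0.0], [-0.001, 1.0, -0.0], [0.0, -0.0, -1.0]]
ft_force: [0.3, 0.1, -1.8]
grip_width: 0.0348
gripper_force: 35.1
```

Call:
servo_tool:
  steps:
    - {"tx": 0, "ty": 0, "tz": -1, "yaw": 0, "claw": 2.6}
    - {"tx": 0, "ty": 0, "tz": -2, "yaw": 0, "claw": 2.6}
    - {"tx": 0, "ty": 0, "tz": -2.5, "yaw": 0, "claw": 2.6}
    - {"tx": 0, "ty": 0, "tz": -2, "yaw": 0, "claw": 2.6}
    - {"tx": 0, "ty": 0, "tz": -1, "yaw": 0, "claw": 2.6}
    - {"tx": 0, "ty": 0, "tz": 0, "yaw": 0, "claw": 2.6}
    - {"tx": 0, "ty": 0, "tz": 0, "yaw": 0, "claw": 2.6}

```text
time_s: 21.75
position: [0.5473, 0.2199, 0.1604]
tool_rot: [[-1.0, -0.0, 0.001], [-0.0, 1.0, 0.0], [-0.001, 0.0, -1.0]]
ft_force: [-0.5, -0.0, 0.1]
grip_width: 0.0348
gripper_force: 35.1
```

Position is good. Another 6.3 cm down to 0.0976.

Call:
servo_tool:
  steps:
    - {"tx": 0, "ty": 0, "tz": -1, "yaw": 0, "claw": 2.6}
    - {"tx": 0, "ty": 0, "tz": -1.4, "yaw": 0, "claw": 2.6}
    - {"tx": 0, "ty": 0, "tz": -1.2, "yaw": 0, "claw": 2.6}
    - {"tx": 0, "ty": 0, "tz": -0.9, "yaw": 0, "claw": 2.6}
    - {"tx": 0, "ty": 0, "tz": -0.7, "yaw": 0, "claw": 2.6}
    - {"tx": 0, "ty": 0, "tz": -0.4, "yaw": 0, "claw": 2.6}
    - {"tx": 0, "ty": 0, "tz": -0.3, "yaw": 0, "claw": 2.6}
    - {"tx": 0, "ty": 0, "tz": -0.1, "yaw": 0, "claw": 2.6}
    - {"tx": 0, "ty": 0, "tz": -0.1, "yaw": 0, "claw": 2.6}
    - {"tx": 0, "ty": 0, "tz": -0.1, "yaw": 0, "claw": 2.6}
    - {"tx": 0, "ty": 0, "tz": 0, "yaw": 0, "claw": 2.6}
    - {"tx": 0, "ty": 0, "tz": 0, "yaw": 0, "claw": 2.6}

```text
time_s: 22.95
position: [0.547, 0.2201, 0.0979]
tool_rot: [[-1.0, -0.001, 0.0], [-0.001, 1.0, 0.0], [-0.0, 0.0, -1.0]]
ft_force: [0.2, 0.0, -0.5]
grip_width: 0.0349
gripper_force: 35.1
```

Call:
servo_tool:
  steps:
    - {"tx": 0, "ty": 0, "tz": -0.08, "yaw": 0, "claw": 2.6}
    - {"tx": 0, "ty": 0, "tz": 0, "yaw": 0, "claw": 2.6}
    - {"tx": 0, "ty": 0, "tz": 0, "yaw": 0, "claw": 2.6}

```text
time_s: 23.25
position: [0.5473, 0.2202, 0.0977]
tool_rot: [[-1.0, -0.001, 0.001], [-0.001, 1.0, 0.0], [-0.001, 0.0, -1.0]]
ft_force: [-0.8, -0.7, 5.4]
grip_width: 0.0343
gripper_force: 35.6
```

Call:
servo_tool:
  steps:
    - {"tx": 0, "ty": 0, "tz": 0, "yaw": 0, "claw": 4}
    - {"tx": 0, "ty": 0, "tz": 0, "yaw": 0, "claw": 5}
    - {"tx": 0, "ty": 0, "tz": 0, "yaw": 0, "claw": 5.5}
    - {"tx": 0, "ty": 0, "tz": 1, "yaw": 0, "claw": 5.5}
    - {"tx": 0, "ty": 0, "tz": 2.5, "yaw": 0, "claw": 6}
    - {"tx": 0, "ty": 0, "tz": 3, "yaw": 0, "claw": 6}
    - {"tx": 0.1, "ty": -1.3, "tz": 3, "yaw": 0, "claw": 6}
    - {"tx": 0.3, "ty": -3, "tz": 1, "yaw": 0, "claw": 6}
    - {"tx": 0.5, "ty": -4.5, "tz": 0, "yaw": 0, "claw": 6}
    - {"tx": 0.5, "ty": -4.5, "tz": 0, "yaw": 0, "claw": 6}
    - {"tx": 0.5, "ty": -4.5, "tz": 0, "yaw": 0, "claw": 6}
    - {"tx": 0.5, "ty": -4.5, "tz": 0, "yaw": 0, "claw": 6}
    - {"tx": 0.5, "ty": -4.5, "tz": 0, "yaw": 0, "claw": 6}
    - {"tx": 0.5, "ty": -4.5, "tz": 0, "yaw": 0, "claw": 6}
    - {"tx": 0.5, "ty": -4.5, "tz": 0, "yaw": 0, "claw": 6}
    - {"tx": 0.4, "ty": -4, "tz": 0, "yaw": 0, "claw": 6}
    - {"tx": 0.2, "ty": -2.8, "tz": 0, "yaw": 0, "claw": 6}
    - {"tx": 0.1, "ty": -1.5, "tz": 0, "yaw": 0, "claw": 6}
    - {"tx": 0, "ty": -0.6, "tz": 0, "yaw": 0, "claw": 6}
    - {"tx": 0, "ty": 0, "tz": 0, "yaw": 0, "claw": 6}

```text
time_s: 25.25
position: [0.5929, -0.2265, 0.2021]
tool_rot: [[-1.0, -0.001, -0.0], [-0.001, 1.0, 0.0], [0.0, 0.0, -1.0]]
ft_force: [0.1, 0.4, 0.6]
grip_width: 0.0599
gripper_force: 0.0
```

Call:
servo_tool:
  steps:
    - {"tx": 0, "ty": 0, "tz": -1, "yaw": 0, "claw": 6}
    - {"tx": 0, "ty": 0, "tz": -1, "yaw": 0, "claw": 6}
    - {"tx": 0, "ty": 0, "tz": 0, "yaw": 0, "claw": 6}
    - {"tx": 0, "ty": 0, "tz": 0, "yaw": 0, "claw": 6}

```text
time_s: 25.65
position: [0.5929, -0.2262, 0.1815]
tool_rot: [[-1.0, -0.002, -0.001], [-0.002, 1.0, 0.0], [0.001, 0.0, -1.0]]
ft_force: [0.5, 0.0, 0.4]
grip_width: 0.06
gripper_force: 0.0
```

```bash
python3 w.py .062
```

```text
tcp [ 0.59304817 -0.22650873  0.1819238 ] yaw 0.07771616700526314 t 25.7 0.019
cap (257.03343915343913, 188.40042328042327) xy 0.5922244191169739 -0.22897809743881226 dia 0.03103530965745449 move cm -0.0823755871092291 -0.2469364221531295
```

Call:
servo_tool:
  steps:
    - {"tx": 0.1, "ty": -0.25, "tz": -1, "yaw": 0, "claw": 6}
    - {"tx": 0, "ty": 0, "tz": -2, "yaw": 0, "claw": 6}
    - {"tx": 0, "ty": 0, "tz": -3, "yaw": 0, "claw": 6}
    - {"tx": 0, "ty": 0, "tz": -2.5, "yaw": 0, "claw": 6}
    - {"tx": 0, "ty": 0, "tz": -1.8, "yaw": 0, "claw": 6}
    - {"tx": 0, "ty": 0, "tz": -1, "yaw": 0, "claw": 5.5}
    - {"tx": 0, "ty": 0, "tz": -0.5, "yaw": 0, "claw": 5}
    - {"tx": 0, "ty": 0, "tz": 0, "yaw": 0, "claw": 4}
    - {"tx": 0, "ty": 0, "tz": 0, "yaw": 0, "claw": 3.2}
    - {"tx": 0, "ty": 0, "tz": 0, "yaw": 0, "claw": 2.6}
    - {"tx": 0, "ty": 0, "tz": 0, "yaw": 0, "claw": 2}
    - {"tx": 0, "ty": 0, "tz": 0, "yaw": 0, "claw": 1.8}
    - {"tx": 0, "ty": 0, "tz": 0, "yaw": 0, "claw": 1.8}
    - {"tx": 0, "ty": 0, "tz": 0, "yaw": 0, "claw": 1.8}
  newtons: 30

```text
time_s: 27.1
position: [0.5944, -0.2295, 0.0649]
tool_rot: [[-1.0, -0.001, 0.002], [-0.001, 1.0, -0.001], [-0.002, -0.001, -1.0]]
ft_force: [-0.2, 0.4, 6.6]
grip_width: 0.026
gripper_force: 29.7
```

Call:
servo_tool:
  steps:
    - {"tx": 0, "ty": 0, "tz": 0.5, "yaw": 0, "claw": 1.8}
    - {"tx": 0, "ty": 0, "tz": 1.5, "yaw": 0, "claw": 1.8}
    - {"tx": 0, "ty": 0, "tz": 3, "yaw": 0, "claw": 1.8}
    - {"tx": 0, "ty": 0, "tz": 3.5, "yaw": 0, "claw": 1.8}
    - {"tx": 0, "ty": 0, "tz": 3.5, "yaw": 0, "claw": 1.8}
    - {"tx": -0.5, "ty": 1.5, "tz": 2.5, "yaw": 0, "claw": 1.8}
    - {"tx": -1, "ty": 3, "tz": 1, "yaw": 0, "claw": 1.8}
    - {"tx": -1.3, "ty": 4, "tz": 0, "yaw": 0, "claw": 1.8}
    - {"tx": -1.4, "ty": 4.3, "tz": 0, "yaw": 0, "claw": 1.8}
    - {"tx": -1.4, "ty": 4.3, "tz": 0, "yaw": 0, "claw": 1.8}
    - {"tx": -1.4, "ty": 4.3, "tz": 0, "yaw": 0, "claw": 1.8}
    - {"tx": -1.4, "ty": 4.3, "tz": 0, "yaw": 0, "claw": 1.8}
    - {"tx": -1.4, "ty": 4.3, "tz": 0, "yaw": 0, "claw": 1.8}
    - {"tx": -1.4, "ty": 4, "tz": 0, "yaw": 0, "claw": 1.8}
    - {"tx": -1.2, "ty": 3.5, "tz": 0, "yaw": 0, "claw": 1.8}
    - {"tx": -0.9, "ty": 2.8, "tz": 0, "yaw": 0, "claw": 1.8}
    - {"tx": -0.7, "ty": 2, "tz": 0, "yaw": 0, "claw": 1.8}
    - {"tx": -0.4, "ty": 1.2, "tz": 0, "yaw": 0, "claw": 1.8}
    - {"tx": -0.3, "ty": 0.6, "tz": 0, "yaw": 0, "claw": 1.8}
    - {"tx": -0.1, "ty": 0.2, "tz": 0, "yaw": 0, "claw": 1.8}

```text
time_s: 29.1
position: [0.4459, 0.2136, 0.2189]
tool_rot: [[-1.0, -0.001, -0.0], [-0.001, 1.0, -0.0], [0.0, -0.0, -1.0]]
ft_force: [-0.9, 0.1, 0.1]
grip_width: 0.0267
gripper_force: 29.6
```

Call:
servo_tool:
  steps:
    - {"tx": 0, "ty": 0, "tz": -1, "yaw": 0, "claw": 1.8}
    - {"tx": 0, "ty": 0, "tz": -2, "yaw": 0, "claw": 1.8}
    - {"tx": 0, "ty": 0, "tz": -2.5, "yaw": 0, "claw": 1.8}
    - {"tx": 0, "ty": 0, "tz": -2, "yaw": 0, "claw": 1.8}
    - {"tx": 0, "ty": 0, "tz": -1, "yaw": 0, "claw": 1.8}
    - {"tx": 0, "ty": 0, "tz": 0, "yaw": 0, "claw": 1.8}
    - {"tx": 0, "ty": 0, "tz": 0, "yaw": 0, "claw": 1.8}

```text
time_s: 29.8
position: [0.4464, 0.2134, 0.1344]
tool_rot: [[-1.0, -0.0, 0.001], [-0.0, 1.0, 0.0], [-0.001, 0.0, -1.0]]
ft_force: [0.1, 0.2, 0.0]
grip_width: 0.0269
gripper_force: 29.6
```

Another 5.75 cm down to 0.0769.

Call:
servo_tool:
  steps:
    - {"tx": 0, "ty": 0, "tz": -1, "yaw": 0, "claw": 1.8}
    - {"tx": 0, "ty": 0, "tz": -1.2, "yaw": 0, "claw": 1.8}
    - {"tx": 0, "ty": 0, "tz": -1.2, "yaw": 0, "claw": 1.8}
    - {"tx": 0, "ty": 0, "tz": -0.9, "yaw": 0, "claw": 1.8}
    - {"tx": 0, "ty": 0, "tz": -0.6, "yaw": 0, "claw": 1.8}
    - {"tx": 0, "ty": 0, "tz": -0.3, "yaw": 0, "claw": 1.8}
    - {"tx": 0, "ty": 0, "tz": -0.2, "yaw": 0, "claw": 1.8}
    - {"tx": 0, "ty": 0, "tz": -0.1, "yaw": 0, "claw": 1.8}
    - {"tx": 0, "ty": 0, "tz": -0.1, "yaw": 0, "claw": 1.8}
    - {"tx": 0, "ty": 0, "tz": -0.1, "yaw": 0, "claw": 1.8}
    - {"tx": 0, "ty": 0, "tz": 0, "yaw": 0, "claw": 1.8}
    - {"tx": 0, "ty": 0, "tz": 0, "yaw": 0, "claw": 1.8}

```text
time_s: 31.0
position: [0.446, 0.2137, 0.077]
tool_rot: [[-1.0, -0.001, 0.0], [-0.001, 1.0, 0.0], [-0.0, 0.0, -1.0]]
ft_force: [-0.4, -0.2, 0.2]
grip_width: 0.0268
gripper_force: 29.6
```

Call:
servo_tool:
  steps:
    - {"tx": 0, "ty": 0, "tz": -0.08, "yaw": 0, "claw": 1.8}
    - {"tx": 0, "ty": 0, "tz": 0, "yaw": 0, "claw": 1.8}
    - {"tx": 0, "ty": 0, "tz": 0, "yaw": 0, "claw": 1.8}

```text
time_s: 31.3
position: [0.4464, 0.2137, 0.0769]
tool_rot: [[-1.0, -0.001, 0.002], [-0.001, 1.0, 0.0], [-0.002, 0.0, -1.0]]
ft_force: [-0.8, -0.2, 7.3]
grip_width: 0.027
gripper_force: 30.2
```

Call:
servo_tool:
  steps:
    - {"tx": 0, "ty": 0, "tz": 0, "yaw": 0, "claw": 3}
    - {"tx": 0, "ty": 0, "tz": 0, "yaw": 0, "claw": 3.8}
    - {"tx": 0, "ty": 0, "tz": 0, "yaw": 0, "claw": 4.5}
    - {"tx": 0, "ty": 0, "tz": 1, "yaw": 0, "claw": 4.5}
    - {"tx": 0, "ty": 0, "tz": 2.5, "yaw": 0, "claw": 4.5}
    - {"tx": 0, "ty": 0, "tz": 3, "yaw": 0, "claw": 4.5}
    - {"tx": 0, "ty": 0, "tz": 3, "yaw": 0, "claw": 4.5}
    - {"tx": 0, "ty": 0, "tz": 3, "yaw": 0, "claw": 4.5}
    - {"tx": 0, "ty": 0, "tz": 3, "yaw": 0, "claw": 4.5}
    - {"tx": -0.5, "ty": 2, "tz": 2, "yaw": 0, "claw": 4.5}
    - {"tx": -1, "ty": 4, "tz": 0, "yaw": 0, "claw": 4.5}
    - {"tx": -1, "ty": 4, "tz": 0, "yaw": 0, "claw": 4.5}
    - {"tx": -1, "ty": 4, "tz": 0, "yaw": 0, "claw": 4.5}
    - {"tx": -1, "ty": 4, "tz": 0, "yaw": 0, "claw": 4.5}
    - {"tx": -1, "ty": 3, "tz": 0, "yaw": 0, "claw": 4.5}
    - {"tx": -0.5, "ty": 1.5, "tz": 0, "yaw": 0, "claw": 4.5}
    - {"tx": 0, "ty": 0, "tz": 0, "yaw": 0, "claw": 4.5}
    - {"tx": 0, "ty": 0, "tz": 0, "yaw": 0, "claw": 4.5}

```text
time_s: 33.1
position: [0.3862, 0.4378, 0.2513]
tool_rot: [[-1.0, -0.001, 0.0], [-0.001, 1.0, -0.001], [-0.0, -0.001, -1.0]]
ft_force: [-0.3, -0.5, -0.8]
grip_width: 0.0446
gripper_force: 0.0
```

Run:
```python
from rig import env
from h import *
a,d=env.get_image("top");b,_=env.get_image("side")
s=lambda x:cv2.resize(x,(400,300) if 0 else (400,400))
cv2.imwrite("pics/end.png",cv2.cvtColor(np.hstack([s(a[130:310,90:270]),s(b[100:280,150:330])]),cv2.COLOR_RGB2BGR))
m=env.camera_model('top')
for n,x,y,z in(("large",.5533,.1187,.12),("square",.4525,.113,.122),("medium",.5476,.2195,.098),("small",.4468,.2138,.074)):
    f=192/np.tan(np.radians(m['fovy']/2));q=np.linalg.inv(m['T'])@[x,y,z,1];u=int(q[0]/q[2]*f+m['cx']);v=int(q[1]/q[2]*f+m['cy'])
    dd=np.median(d[v-1:v+2,u-1:u+2]);print(n,u,v,(m['T']@np.r_[(u-m['cx'])/f*dd,(v-m['cy'])/f*dd,dd,1])[2],'want',z)
```

```text
large 176 200 0.11953000746567233 want 0.12
square 178 251 0.12212558997692657 want 0.122
medium 127 204 0.09882550609758145 want 0.098
small 132 254 0.07294858825979067 want 0.074
```

View pics/end.png

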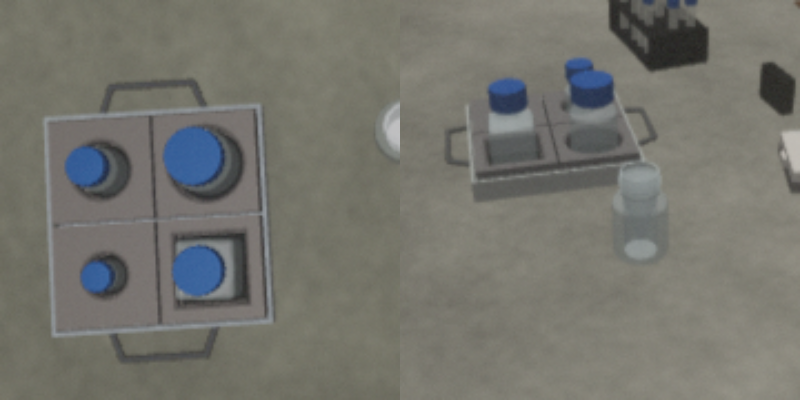

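All four caps are seated: medium (88,167), large (193,155), vial (98,275) and square (198,271). Their top heights match full depth to about 1 mm, and the open large bottle is still standing in its place.

```bash
python3 -c "
from rig import env
print(env.close_job())"
```

```text
the job is handed in; nothing more can be done
None
```

All four capped bottles are upright and fully down in their own recesses (cap heights within about 1 mm), the two open bottles were never touched, and the job was handed in at about 33 s of the 115 s limit.

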